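Find the stamped transport box and push it to the dispatch line

ROBOT

A 7-joint arm with a two-finger parallel gripper is mounted at the origin on a cart in front of the work surface, level with it; the furniture and walls round the work are solid. World frame = base frame: x ahead of the robot, y to its left, z up, the work surface at z = 0. Lengths are in mm, angles in rad, forces in N, time in s.
With the tool pointing down it reaches from about 375 to 925 mm from the base axis. Payload 3.1 kg.
Tool frame: the origin (TCP) lies between the finger pads; the fingertips stand 11 mm ahead of it and the grasp point (between the pads) lies 8 mm behind it; y points along the fingers, z is the direction in which the jaws open and shut, and the axes are right-handed (so a half turn about y gives the same grasp; the last joint's range is limited). The gripper opens to 85 mm and grips with 20 to 120 N. Pads are 22 mm wide; open, the fingers measure 114 mm over their backs; the gripper's body (76 mm by 85 mm) begins 54 mm behind the grasp point. The pads swing forward as they close: fully open they stand 13 mm farther back than shut.
Start: joints at [1.041, 0.383, 0.044, 1.598, -0.018, 1.161, -0.05], TCP at [272.048, -590.332, 216.369] pointing down, gripper open.
Joint ranges: [-2.61, 2.61], [-0.41, 2.15], [-1.48, 1.57], [0, 2.5], [-1.57, 4.71], [0.05, 1.97], [-2.85, 2.85]. Speed limits (rad/s): [2.79, 2.79, 3.14, 3.14, 3.14, 3.14, 3.14].

INTERFACE

Orientations are given as a rotation vector (axis times angle).
In Python, from bench import arm gives the robot as it stands.
- The arm moves only by the tool play_rows, never from a script. Its argument "motion" is a list of rows, each a list of 7 numbers: the shift along the world's x, y, z in m, then the turn, a rotation vector about the world's x, y, z in rad, then the opening, from 0 (shut) to 1 (fully open). A call has 1 to 10 rows; each row shifts and turns the pose as measured when the row begins; what a row does not reach is not made up. A row lasts 1/10 s, in which the tool goes at most 50 mm and 8.59 degrees, less where a joint would pass 70% of its speed; a pose out of reach is approached as far as the arm can. A call is refused whole if a number of a shift passes 0.05 or a number of a turn 0.15, either way. A call with a gripper value outside its range is refused whole. The fingers move at their own pace and stop on an object; "force" is the grip in N (left out, the last holds). Time passes only in rows, so rows that do not move let the fingers close. It gives the time, the measured TCP pose, the force and the opening at its end, in the units of the state.
- arm.read_state(): the state, without advancing time (a new reading comes with each control period).
- arm.snapshot(name): name is "side" or "top" or "wrist"; returns (picture, depth): 384x512x3 uint8, red, green, blue; 384x512 float32, mm along the optical axis (not along the pixel's ray), 0 where there is no reading.
- arm.camera_params(name): a dict with "camera_matrix" (3x3 intrinsics, pixels), "rvec" (rotation vector, rad) and "tvec" (3), from world to camera coordinates, as OpenCV has them. Camera axes: x right, y down, z forward; pixel columns grow to the right and rows downward; lengths in mm; the calibration is good to about 2 mm. A picture is of the moment at which its call begins: read the wrist's pose just before it. camera_params takes no time and is no camera call; for the wrist camera it gives the pose at the moment of the call.
- arm.close_job(): hands the job in, once; it reports no verdict.
The state is a dict: "t": time; "joints": joint angles; "qd": joint speeds; "joint_efforts": joint torques, N m; "tool_pos": TCP position; "tcp_rot": TCP orientation; "wrist_force": force on the tool from outside, world axes, zero at the start; "torque": the same for the moment, N m; "width": finger opening in mm.
Only numpy, scipy, OpenCV 4.12 (cv2) and the standard library are available. Lean on these libraries where they do the work, as an engineer would, in place of code of your own. Each camera call takes 0.05 s, during which the arm holds its last target.

TASK

Two identical transport boxes stand on the worktop; only one has the red release stamp under its base. With the fingers only, never gripping or lifting, gently tip both boxes over away from you onto their backs so that their undersides face you, and only then push the stamped one, still lying, forward until its lid end rests on the yellow dispatch line. Leave the other box lying short of the line, and do not disturb the vial, the blue tip box or the dropper bottle.

Things in the scene. Friction and masses are not known exactly. Their poses are not given: they have to be found in the camera images.
- stamped_box: Transport box (mm): 46 deep (own x), 66 wide (own y), 80 high (own z), 0.18-0.35 kg; blue, white lid (top 17); latch 3 proud on its front (own -x), 50-74 up. Starts upright, yaw 0.08 to 0.28. Origin: centre of underside, z to the lid. Under it, in a 1.5 mm foot rim, a white panel with a red 32x50 stamp. Outside just like the plain box; either may stand left.
- plain_box: Transport box (mm): 46 deep (own x), 66 wide (own y), 80 high (own z), 0.18-0.35 kg; blue, white lid (top 17); latch 3 proud on its front (own -x), 50-74 up. Starts upright, yaw 0.08 to 0.28. Origin: centre of underside, z to the lid. Under it, in a 1.5 mm foot rim, a white panel with no stamp.
- stamped_box_lid (a point): Centre of the outer face of the stamped box's lid, 80 mm from the box's origin along its own z.
- plain_box_lid (a point): The same point of the plain box.
- dispatch_line: Yellow tape line stuck on the worktop beyond the boxes, flat (no edge to catch), 30 mm wide (own x, away from the robot) and 340 mm long (own y, across). Origin: its centre; yaw within about 6 degrees. A fixed wall shelf hangs 0.5 m above the worktop from 0.64 m ahead of the robot on: keep the wrist low or back there.
- vial: Bystander: white dropper vial with a pink cap, 23x23x57 mm, upright, left of the line. Origin: centre of its underside.
- tip_box: Bystander: blue pipette tip box, 98x128x78 mm, right of the boxes. Origin: centre of its underside.
- dropper: Bystander: amber bottle with a black dropper top, 33x34x102 mm, upright, beyond the line. Origin: centre of its underside.
There are look-alikes about, which are no part of the job. Leave any green or orange look-alike of the stamped_box alone.

How it is judged (in metres and radians):
On the way, in this order (a step that is already met when the one before it is completed fails the run):
1. both boxes lie on their backs, undersides towards the robot, short of the line (angle between each of stamped_box, plain_box's own x axis and vertical above 2.9 rad and x of each of plain_box_lid, stamped_box_lid in the frame of dispatch_line below -0.025 m), for 0.2 s.
2. the lid end of the stamped box is on the yellow line (x of stamped_box_lid in the frame of dispatch_line between -0.015 and 0.015 m and y of stamped_box_lid in the frame of dispatch_line between -0.17 and 0.17 m and angle between stamped_box's own x axis and vertical above 2.9 rad), for 0.2 s.
At the end, for the whole second after the job is handed in: The stamped box lies on its back with the centre of its lid end over the yellow line (within 15 mm of the line's middle, within its length); the plain box lies on its back with its lid end at least 25 mm short of the line's middle; both are at rest (all of step 2 and angle between plain_box's own x axis and vertical above 2.9 rad and x of plain_box_lid in the frame of dispatch_line below -0.025 m and linear speed of each of stamped_box, plain_box below 0.01 m/s); the robot touches nothing.
It fails at once if the vial, the blue tip box or the dropper bottle is moved (more than 20 mm) (distance of any of vial, tip_box, dropper from where it was at the start of the episode above 0.02 m).
It fails at once if a box is lifted off the worktop (height (world z) of any of stamped_box_lid, plain_box_lid above 0.105 m or height (world z) of any of stamped_box, plain_box above 0.045 m).
It fails at once if a box is gripped or pushed hard (more than 25 N from the fingers) (contact force between the fingers and stamped_box above 25 N or contact force between the fingers and plain_box above 25 N).
It fails at once if the plain box is pushed to the dispatch line (x of plain_box_lid in the frame of dispatch_line above -0.02 m).
It also fails if it takes over 56 s, if anything falls off the work surface, if the arm or the gripper's body presses on something with over 40 N, if the wrist force passes 120 N, or if a joint passes its speed limit or range.

## Working session

There is one attempt and no reset: what is moved stays moved. The work goes in short steps, Python scripts to look and compute and a tool call to move; the robot and the scene stay as the last step left them, time stands still between calls to the robot, and variables do not carry over. Pictures are saved under pics/ and viewed, and the job is handed in when it is done.

Besides the shell and the picture viewer there is one more tool, called as name(argument=value, ...) on one line, values as JSON. play_rows: Moves the arm, as the interface text tells. Its arguments: {"type":"object","properties":{"motion":{"type":"array","items":{"type":"array","items":{"type":"number"}}},"force":{"type":"number"}},"required":["motion"]}

```bash
ls; mkdir -p pics
cat > h.py <<'E'
import numpy as np, cv2
from bench import arm
def snap(n,f):
    p,d=arm.snapshot(n); cv2.imwrite('pics/%s.png'%f,p[:,:,::-1]); np.save('pics/%s.npy'%f,d); return p,d
def world(n,u,v,z,P=None):
    P=P or arm.camera_params(n); K=np.array(P['camera_matrix']);R=cv2.Rodrigues(np.array(P['rvec'],float))[0];t=np.array(P['tvec'],float).ravel()
    return R.T@(np.linalg.inv(K)@np.array([u,v,1.])*z-t)
def proj(n,X,P=None):
    P=P or arm.camera_params(n)
    return cv2.projectPoints(np.array(X,float).reshape(-1,3),np.array(P['rvec'],float),np.array(P['tvec'],float),np.array(P['camera_matrix'],float),None)[0].reshape(-1,2)
E
python3 - <<'E'
from h import *
print(arm.read_state())
for n in('side','top'): 
    snap(n,n+'0'); P=arm.camera_params(n);R=cv2.Rodrigues(np.array(P['rvec'],float))[0];print(n,-R.T@np.array(P['tvec']).ravel(),R[2],P['camera_matrix'])
E
```

```text
pics
{'t': 0.0, 'joints': array([ 1.04117082,  0.38385479,  0.04384087,  1.59960735, -0.01790586,
        1.16118108, -0.04989303]), 'qd': array([-0.00100073,  0.0011003 ,  0.0001052 ,  0.00148234, -0.00109166,
       -0.00211243, -0.00054146]), 'joint_efforts': array([-2.52094005e-04, -4.33456814e+01,  1.02442279e+00, -2.49511796e+01,
        1.05199931e-02,  1.15027250e-02,  1.19535989e-05]), 'tool_pos': array([ 271.61747453, -589.43396979,  214.95906479]), 'tcp_rot': array([-0.43571015,  1.98550049, -1.9802987 ]), 'wrist_force': array([-0.04513488, -0.49381309, -0.71103508]), 'torque': array([-0.00947428, -0.00731263, -0.03455974]), 'width': 85.60236844400653}
side [535.27783027 455.20826355 603.78001585] [-0.02172813 -0.82384551 -0.5663978 ] [[408.5257225    0.         260.41587321]
 [  0.         408.5257225  194.70032696]
 [  0.           0.           1.        ]]
top [ 422.04793517 -348.02647983 1378.46538581] [ 0.08500733  0.01226641 -0.99630482] [[500.1220129    0.         254.74888802]
 [  0.         500.1220129  186.09071011]
 [  0.           0.           1.        ]]
```

View pics/side0.png

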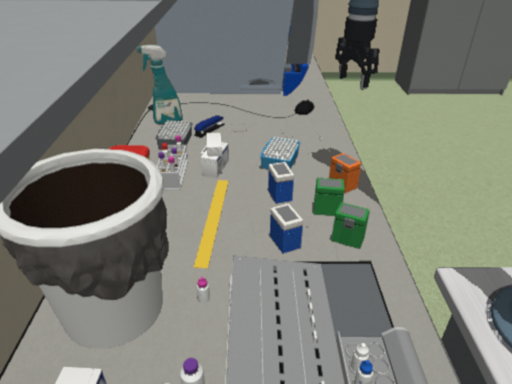

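View pics/top0.png

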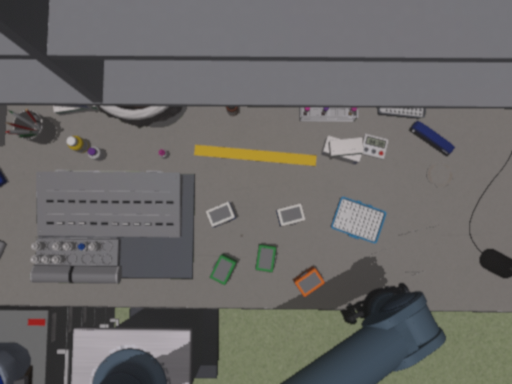

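Run:
```python
from h import *
p=cv2.imread('pics/top0.png')[130:310,140:400]; cv2.imwrite('pics/topc.png',cv2.resize(p,(780,540),interpolation=cv2.INTER_CUBIC))
p=cv2.imread('pics/side0.png')[140:280,180:380]; cv2.imwrite('pics/sidec.png',cv2.resize(p,(800,560),interpolation=cv2.INTER_CUBIC))
```

```text
(no output)
```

View pics/topc.png

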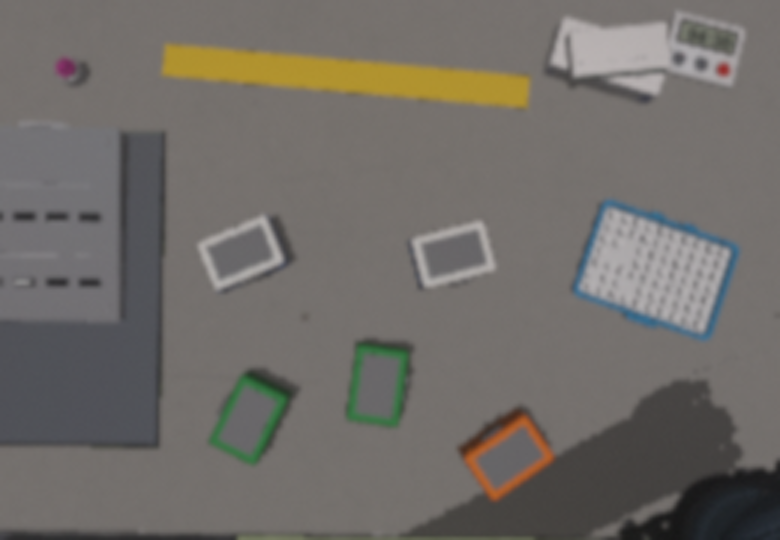

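View pics/sidec.png

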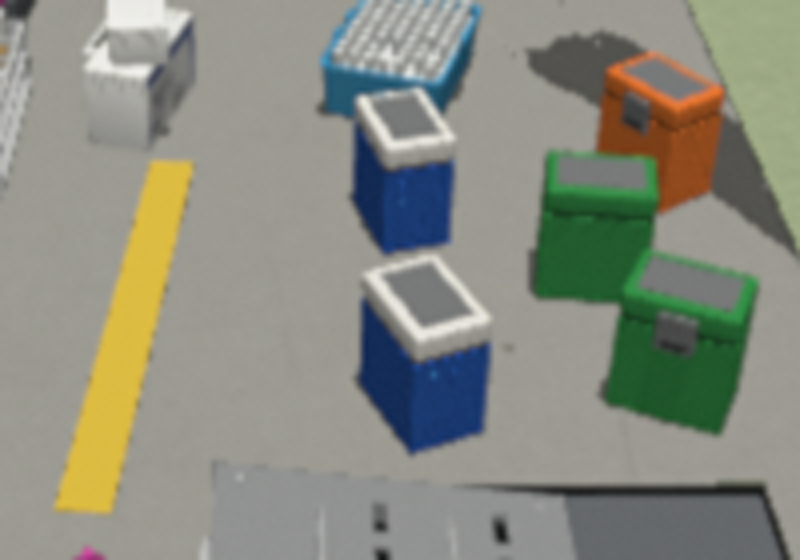

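```bash
cat >> h.py <<'E'
def ray(n,uv,z):
    a=world(n,*uv,100.);b=world(n,*uv,1000.);s=(z-a[2])/(b[2]-a[2]);return a+s*(b-a)
def tri(uvt,uvs):
    a0=world('top',*uvt,0.);a=world('top',*uvt,1000.)-a0;b0=world('side',*uvs,0.);b=world('side',*uvs,1000.)-b0
    A=np.stack([a,-b],1);s=np.linalg.lstsq(A,b0-a0,rcond=None)[0];p=a0+s[0]*a;q=b0+s[1]*b
    return (p+q)/2,np.linalg.norm(p-q)
E
python3 - <<'E'
from h import *
np.set_printoptions(precision=1,suppress=True)
T=lambda L:[(a/3+140-.33,b/3+130-.33) for a,b in L]
S=lambda L:[(a/4+180-.4,b/4+140-.4) for a,b in L]
# order far-left, far-right, near-right, near-left
boxes={'L':([(199,245),(268,216),(287,259),(219,290)],[(417,347),(362,275),(424,257),(491,322)]),
'R':([(412,240),(482,223),(494,269),(424,287)],[(390,153),(357,97),(417,88),(455,136)])}
for k,(t,s) in boxes.items():
    P=[]
    for a,b in zip(T(t),S(s)):
        print(k,*tri(a,b), ray('top',a,80.))
    Q=np.array([ray('top',a,80.) for a in T(t)]); d=Q[0]+Q[3]-Q[1]-Q[2]; print('centre',Q.mean(0),'yaw',np.arctan2(-d[0],d[1]),'w',np.linalg.norm(d)/2)
Q=np.array([ray('top',a,0.) for a in T([(163,44),(529,75),(529,107),(163,75)])]);print(Q,Q.mean(0)); d=Q[0]-Q[1];print(np.arctan2(-d[0],d[1]))
Q=np.array([ray('side',a,0.) for a in S([(57,508),(153,161),(193,162),(113,512)])]);print('side',Q,Q.mean(0))
for n,p in {'vial':(67,68),'tip':(656,268),'decoyL':(250,418),'decoyR':(379,384),'or':(507,456)}.items():
    print(n,ray('top',T([p])[0],75.))
print('tipcorners',[ray('top',q,78.) for q in T([(607,202),(737,243),(706,337),(575,293)])])
print('decoys',[ray('top',q,80.) for q in T([(252,372),(288,402),(357,343),(410,347),(526,412),(553,456),(462,451)])])
print('keyboard edge',ray('top',T([(163,131)])[0],0.),ray('top',T([(122,131)])[0],0.))
E
```

```text
L [ 467.2 -205.1   69.9] 2.1371233013368096 [ 465.8 -206.1   80. ]
L [ 493.3 -265.1   72.1] 2.6651094118848393 [ 491.5 -265.5   80. ]
L [ 457.  -282.3   71.6] 4.694801309623037 [ 454.5 -282.5   80. ]
L [ 427.6 -223.4   72. ] 0.8615581698921378 [ 427.2 -224.1   80. ]
centre [ 459.8 -244.6   80. ] yaw 0.4230505115329209 w 64.59090200467321
R [ 472.5 -390.7   72.2] 0.4260282061351305 [ 472.  -390.4   80. ]
R [ 489.2 -451.3   76.3] 3.3818589925014018 [ 487.3 -450.8   80. ]
R [ 449.7 -461.8   76.9] 3.9728904961216793 [ 447.7 -461.3   80. ]
R [ 432.  -401.1   77.9] 0.7320768803053951 [ 431.6 -401.    80. ]
centre [ 459.6 -425.9   80. ] yaw 0.25454827912171973 w 62.357622499752786
[[ 655.  -160.3    0. ]
 [ 628.8 -500.3    0. ]
 [ 599.  -500.3    0. ]
 [ 625.9 -160.9    0. ]] [ 627.2 -330.5    0. ]
-0.07677983353353293
side [[ 654.9 -160.3    0. ]
 [ 627.8 -495.3    0. ]
 [ 600.3 -494.     0. ]
 [ 625.7 -157.2    0. ]] [ 627.2 -326.7    0. ]
vial [620.3 -86.5  75. ]
tip [ 450.1 -601.7   75. ]
decoyL [ 317.7 -252.3   75. ]
decoyR [ 347.9 -363.    75. ]
or [ 288.  -473.2   75. ]
tipcorners [array([ 506.7, -559.2,   78. ]), array([ 472.3, -671.1,   78. ]), array([ 391.2, -643.6,   78. ]), array([ 427.8, -531.3,   78. ])]
decoys [array([ 357.2, -253.7,   80. ]), array([ 332.1, -285. ,   80. ]), array([ 383. , -343.7,   80. ]), array([ 380. , -389.3,   80. ]), array([ 325.8, -488.9,   80. ]), array([ 288.9, -511.9,   80. ]), array([ 292.3, -434.3,   80. ])]
keyboard edge [ 573.6 -162.     0. ] [ 573.3 -124.     0. ]
```

Run:
```python
from h import *
np.set_printoptions(precision=3,suppress=True)
s=arm.read_state();print(cv2.Rodrigues(s['tcp_rot'])[0])
P=arm.camera_params('wrist');R=cv2.Rodrigues(np.array(P['rvec'],float))[0];print(-R.T@np.array(P['tvec']).ravel(),R)
snap('wrist','w0')
# lid rect from top depth
d=np.load('pics/top0.npy');p=cv2.imread('pics/top0.png')
vv,uu=np.mgrid[0:384,0:512]
P=arm.camera_params('top');K=np.array(P['camera_matrix']);R=cv2.Rodrigues(np.array(P['rvec'],float))[0];t=np.array(P['tvec']).ravel()
X=(np.stack([(uu-K[0,2])/K[0,0]*d,(vv-K[1,2])/K[1,1]*d,d],-1)-t)@R
for nm,(a,b,c,e) in {'L':(200,240,198,232),'R':(272,310,200,230)}.items():
    W=X[c:e,a:b].reshape(-1,3);m=(W[:,2]>65)&(W[:,2]<95);W=W[m];print(nm,m.sum(),W.mean(0),cv2.minAreaRect(W[:,:2].astype(np.float32)))
```

```text
[[-0.908 -0.001  0.419]
 [-0.419  0.002 -0.908]
 [ 0.    -1.    -0.002]]
[ 337.031 -559.821  371.602] [[ 0.419 -0.908 -0.002]
 [-0.871 -0.402  0.282]
 [-0.257 -0.116 -0.959]]
L 462 [ 458.414 -241.701   79.368] ((457.56256103515625, -241.55758666992188), (48.94248962402344, 66.49494171142578), 22.571224212646484)
R 460 [ 458.787 -425.494   79.401] ((458.2436218261719, -426.15130615234375), (48.63890838623047, 65.9291763305664), 14.593786239624023)
```

View pics/w0.png

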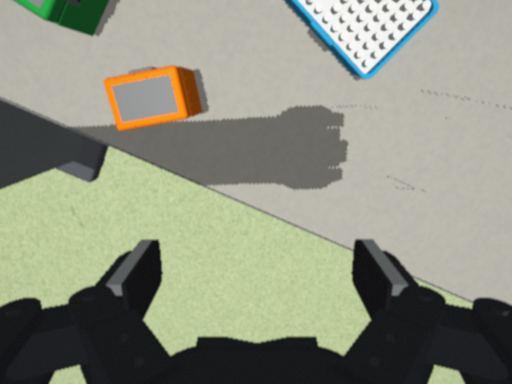

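play_rows(motion=[[0.02,0.022,0,0,0,-0.03,0.35],[0.03,0.03,0,0,0,-0.04,0.35],[0.03,0.03,0,0,0,-0.04,0.35],[0.03,0.03,0,0,0,-0.04,0.35],[0.02,0.03,0,0,0,-0.03,0.35],[0.01,0.01,0,0,0,0,0.35],[0,0,0,0,0,0,0.35]])

```text
t: 0.85
tool_pos: [410.2, -431.9, 211.9]
tcp_rot: [-0.257, 2.104, -2.091]
wrist_force: [0.2, 0.2, 0.3]
width: 30.0
```

```bash
cat >> h.py <<'E'
def st():
    s=arm.read_state();R=cv2.Rodrigues(s['tcp_rot'])[0];print('t %.2f'%s['t'],'tcp',s['tool_pos'].round(1),'jawang %.3f'%np.arctan2(R[1,2],R[0,2]),'point',R[:,1].round(3),'w %.1f'%s['width'],'F',s['wrist_force'].round(2),'q',s['joints'].round(2));return s
E
python3 - <<'E'
from h import *
st();snap('wrist','w1');st()
E
```

```text
t 0.85 tcp [ 410.2 -431.9  211.9] jawang -1.333 point [-0.007  0.005 -1.   ] w 30.0 F [0.25 0.22 0.28] q [ 0.76  0.29 -0.02  1.73  0.01  1.13 -0.6 ]
t 0.90 tcp [ 409.1 -432.9  211.8] jawang -1.334 point [-0.007  0.005 -1.   ] w 30.5 F [ 0.47  1.29 -0.31] q [ 0.76  0.29 -0.02  1.73  0.01  1.13 -0.6 ]
```

View pics/w1.png

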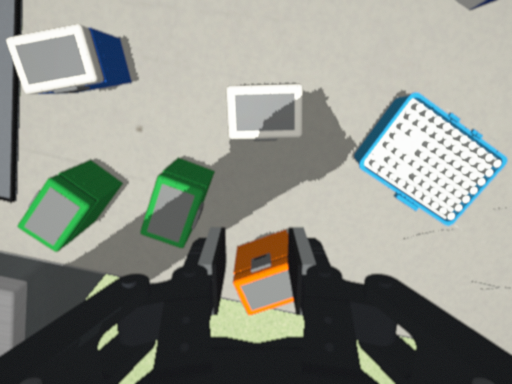

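Run:
```python
from h import *
P=arm.camera_params('wrist')
for nm,c,y in(('R',(458.5,-426),.255),('L',(458,-241.6),.394)):
    ax=np.array([np.cos(y),np.sin(y)]);ay=np.array([-np.sin(y),np.cos(y)])
    print(nm,proj('wrist',[[*(np.array(c)+a*23*ax+b*33*ay),80] for a,b in((1,1),(1,-1),(-1,-1),(-1,1))],P).round(0).tolist())
print(proj('wrist',[[*arm.read_state()['tool_pos'][:2],200]],P))
```

```text
R [[224.0, 89.0], [301.0, 87.0], [300.0, 141.0], [226.0, 142.0]]
L [[2.0, 41.0], [78.0, 27.0], [95.0, 85.0], [22.0, 98.0]]
[[256.56707419 222.99712133]]
```

play_rows(motion=[[0.001,-0.002,-0.04,0,0,0.008,0.35],[0.001,-0.002,-0.045,0,0,0.005,0.35],[0,-0.001,-0.035,0,0,0,0.35],[0,0,-0.01,0,0,0,0.35],[0,0,0,0,0,0,0.35]])

```text
t: 1.4
tool_pos: [402.2, -452.6, 81.3]
tcp_rot: [-0.256, 2.094, -2.108]
wrist_force: [-0.0, 0.3, 0.6]
width: 29.9
```

Run:
```python
from h import *
st();snap('side','s2');snap('wrist','w2')
p=cv2.imread('pics/s2.png')[130:270,200:400]; cv2.imwrite('pics/s2c.png',cv2.resize(p,(800,560),interpolation=cv2.INTER_CUBIC))
```

```text
t 1.40 tcp [ 402.2 -452.6   81.3] jawang -1.337 point [-0.007 -0.008 -1.   ] w 29.9 F [-0.04  0.27  0.56] q [ 0.78  0.45 -0.01  1.81  0.02  0.88 -0.58]
```

View pics/s2c.png

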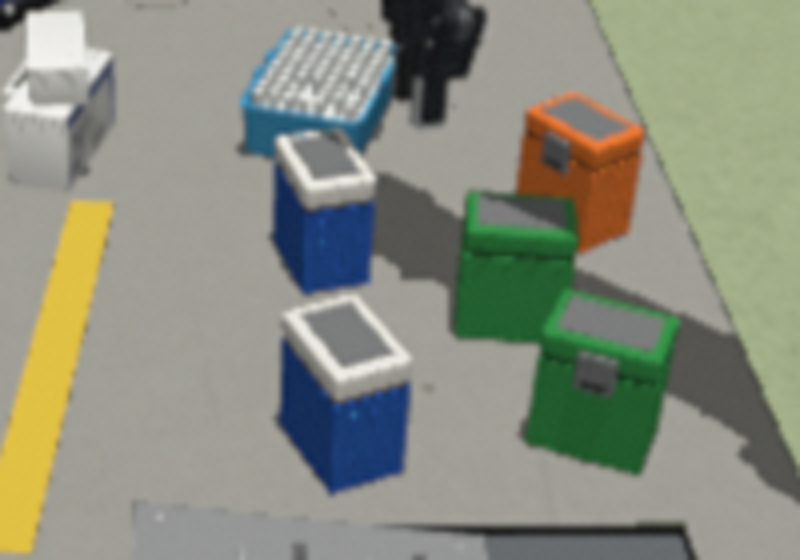

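View pics/w2.png

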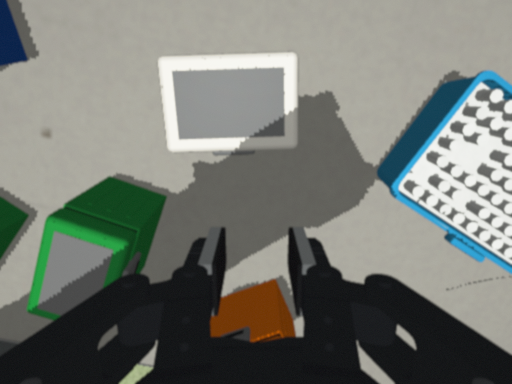

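play_rows(motion=[[0.002,0.008,-0.001,0,0,0.012,0.35],[0.002,0.006,-0.001,0,0,0.01,0.35],[0,0.001,0,0,0,0,0.35]])

```text
t: 1.8
tool_pos: [410.7, -440.7, 86.9]
tcp_rot: [-0.269, 2.066, -2.102]
wrist_force: [-0.2, -0.4, 0.3]
width: 29.7
```

Run:
```python
from h import *
st()
```

```text
t 1.80 tcp [ 410.7 -440.7   86.9] jawang -1.314 point [ 0.003 -0.017 -1.   ] w 29.7 F [-0.25 -0.43  0.27] q [ 0.76  0.43 -0.02  1.83  0.03  0.87 -0.59]
```

play_rows(motion=[[0,0.001,-0.006,0,0,0,0.35],[0,0.0,-0.002,0,0,0,0.35],[0,0,0,0,0,0,0.35]])

```text
t: 2.1
tool_pos: [412.8, -439.4, 80.7]
tcp_rot: [-0.268, 2.06, -2.103]
wrist_force: [0.2, -0.7, -0.5]
width: 30.0
```

Run:
```python
from h import *
st();snap('wrist','w3')
snap('side','s3')
p=cv2.imread('pics/s3.png')[130:270,200:400]; cv2.imwrite('pics/s3c.png',cv2.resize(p,(800,560),interpolation=cv2.INTER_CUBIC));st()
```

```text
t 2.10 tcp [ 412.8 -439.4   80.7] jawang -1.311 point [ 0.006 -0.02  -1.   ] w 30.0 F [ 0.18 -0.72 -0.48] q [ 0.76  0.44 -0.02  1.83  0.03  0.85 -0.59]
t 2.20 tcp [ 412.7 -439.4   80.6] jawang -1.311 point [ 0.006 -0.02  -1.   ] w 29.7 F [ 0.79  1.54 -0.02] q [ 0.76  0.44 -0.02  1.83  0.03  0.85 -0.59]
```

View pics/s3c.png

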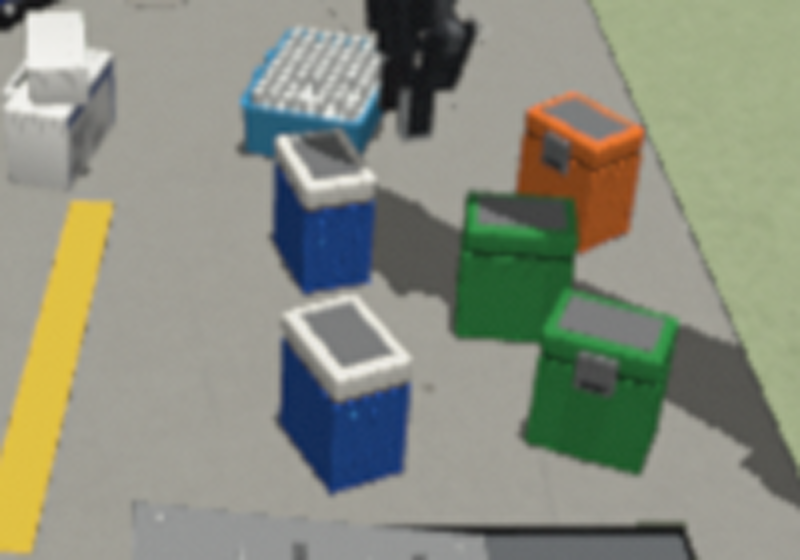

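View pics/w3.png

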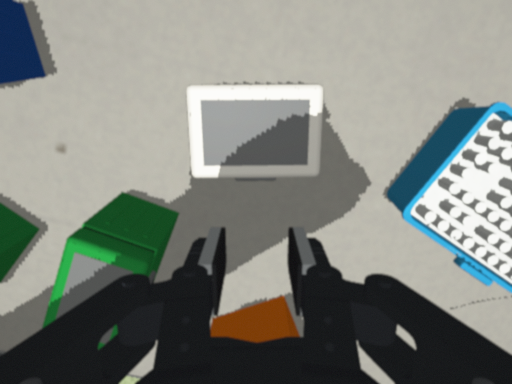

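Run:
```python
from h import *
c=np.array([412.7,-439.4]);j=np.array([np.cos(-1.311),np.sin(-1.311)])
for s in(-22,22):
  for z in(60,70,80): print(s,z,(proj('side',[[*(c-s*j),z]])-[200,130])*4)
```

```text
-22 60 [[385.47131461 150.06320346]]
-22 70 [[386.41643509 136.77109813]]
-22 80 [[387.3717158  123.33610001]]
22 60 [[409.49832853 184.58102163]]
22 70 [[410.60835545 171.02844272]]
22 80 [[411.73072278 157.32519693]]
```

Run:
```python
from h import *
p=cv2.imread('pics/s3.png')[110:190,270:340]; cv2.imwrite('pics/s3d.png',cv2.resize(p,(700,800),interpolation=cv2.INTER_CUBIC)[:600])
d=np.load('pics/s3.npy')
for v in range(135,170,3):
  print(v,[(u,world('side',u,v,d[v,u]).round(0).tolist()) for u in range(296,312,4)])
```

```text
135 [(296, [427.0, -444.0, 162.0]), (300, [421.0, -414.0, 177.0]), (304, [413.0, -406.0, 180.0]), (308, [403.0, -408.0, 179.0])]
138 [(296, [426.0, -450.0, 151.0]), (300, [421.0, -411.0, 170.0]), (304, [405.0, -456.0, 147.0]), (308, [408.0, -373.0, 189.0])]
141 [(296, [425.0, -451.0, 142.0]), (300, [421.0, -409.0, 163.0]), (304, [411.0, -412.0, 162.0]), (308, [407.0, -376.0, 180.0])]
144 [(296, [424.0, -453.0, 132.0]), (300, [419.0, -417.0, 151.0]), (304, [367.0, -713.0, -2.0]), (308, [406.0, -377.0, 172.0])]
147 [(296, [424.0, -451.0, 125.0]), (300, [419.0, -418.0, 143.0]), (304, [413.0, -391.0, 157.0]), (308, [405.0, -382.0, 162.0])]
150 [(296, [424.0, -450.0, 117.0]), (300, [419.0, -410.0, 139.0]), (304, [412.0, -393.0, 148.0]), (308, [402.0, -394.0, 147.0])]
153 [(296, [423.0, -450.0, 109.0]), (300, [417.0, -420.0, 125.0]), (304, [412.0, -391.0, 141.0]), (308, [399.0, -413.0, 129.0])]
156 [(296, [422.0, -452.0, 99.0]), (300, [417.0, -416.0, 119.0]), (304, [409.0, -408.0, 124.0]), (308, [398.0, -412.0, 122.0])]
159 [(296, [402.0, -615.0, -2.0]), (300, [417.0, -413.0, 112.0]), (304, [407.0, -412.0, 113.0]), (308, [396.0, -420.0, 108.0])]
162 [(296, [403.0, -600.0, -4.0]), (300, [416.0, -416.0, 102.0]), (304, [407.0, -409.0, 106.0]), (308, [368.0, -597.0, -2.0])]
165 [(296, [405.0, -579.0, -2.0]), (300, [393.0, -577.0, -0.0]), (304, [382.0, -575.0, 0.0]), (308, [370.0, -579.0, -2.0])]
168 [(296, [407.0, -560.0, -1.0]), (300, [394.0, -564.0, -3.0]), (304, [383.0, -564.0, -3.0]), (308, [371.0, -563.0, -2.0])]
```

View pics/s3d.png

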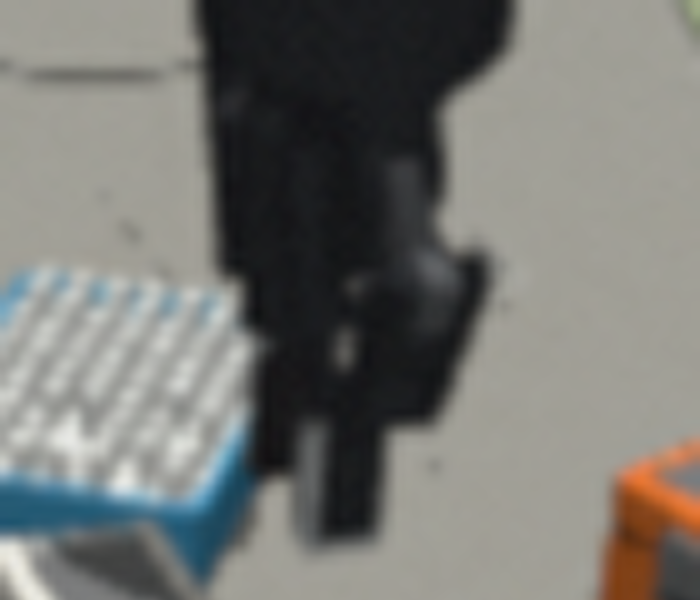

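Run:
```python
from h import *
P=arm.camera_params('wrist');d=np.load('pics/w3.npy')
for v in(226,230,234,240,250,260,270): print(v,[(u,d[v,u],world('wrist',u,v,d[v,u],P).round(0).tolist()) for u in(200,210,218,222,292,298,306)])
print(world('wrist',257,100,d[100,257],P),world('wrist',60,150,d[150,60],P))
d0=np.load('pics/w0.npy')
```

```text
226 [(200, np.float32(255.44423), [371.0, -406.0, 0.0]), (210, np.float32(257.22495), [373.0, -414.0, -1.0]), (218, np.float32(258.1958), [374.0, -420.0, -2.0]), (222, np.float32(257.6818), [375.0, -423.0, -1.0]), (292, np.float32(258.0028), [389.0, -477.0, -1.0]), (298, np.float32(259.87595), [390.0, -482.0, -2.0]), (306, np.float32(259.34518), [392.0, -488.0, -2.0])]
230 [(200, np.float32(257.8627), [368.0, -407.0, -1.0]), (210, np.float32(145.08739), [418.0, -416.0, 103.0]), (218, np.float32(144.7408), [419.0, -419.0, 104.0]), (222, np.float32(144.93251), [420.0, -421.0, 103.0]), (292, np.float32(146.53297), [427.0, -452.0, 103.0]), (298, np.float32(145.85971), [428.0, -454.0, 103.0]), (306, np.float32(260.30667), [388.0, -489.0, -2.0])]
234 [(200, np.float32(260.21448), [363.0, -407.0, -2.0]), (210, np.float32(142.00972), [418.0, -416.0, 107.0]), (218, np.float32(140.66344), [420.0, -420.0, 108.0]), (222, np.float32(142.58972), [419.0, -421.0, 106.0]), (292, np.float32(142.51729), [427.0, -451.0, 107.0]), (298, np.float32(140.76157), [428.0, -453.0, 108.0]), (306, np.float32(261.
[... 949 characters left out ...]
0, 125.0]), (222, np.float32(140.02489), [410.0, -424.0, 112.0]), (292, np.float32(135.01007), [420.0, -452.0, 117.0]), (298, np.float32(120.04139), [427.0, -450.0, 130.0]), (306, np.float32(119.201805), [428.0, -453.0, 131.0])]
270 [(200, np.float32(112.01748), [419.0, -416.0, 138.0]), (210, np.float32(119.04508), [416.0, -420.0, 131.0]), (218, np.float32(125.55105), [413.0, -423.0, 126.0]), (222, np.float32(139.26213), [406.0, -425.0, 114.0]), (292, np.float32(136.60997), [415.0, -453.0, 117.0]), (298, np.float32(117.61167), [425.0, -451.0, 133.0]), (306, np.float32(111.774216), [428.0, -452.0, 139.0])]
[ 477.7267379  -422.4026047    79.32287085] [ 404.5924512  -294.0326421    -0.91687527]
```

play_rows(motion=[[0.005,0.0013,0,0,0,0,0.35],[0.005,0.0013,0,0,0,0,0.35],[0.005,0.0013,0,0,0,0,0.35],[0.005,0.0013,0,0,0,0,0.35],[0,0,0,0,0,0,0.35]])

```text
t: 2.7
tool_pos: [434.9, -433.9, 80.5]
tcp_rot: [-0.267, 2.06, -2.102]
wrist_force: [-0.8, 0.3, -0.3]
width: 29.9
```

Run:
```python
from h import *
st();snap('wrist','w4');snap('side','s4')
p=cv2.imread('pics/s4.png')[130:230,230:330]; q=cv2.imread('pics/w4.png')
cv2.imwrite('pics/c4.png',np.hstack([cv2.resize(p,(384,384)),cv2.resize(q,(400,384))]))
```

```text
t 2.70 tcp [ 434.9 -433.9   80.5] jawang -1.311 point [ 0.007 -0.019 -1.   ] w 29.9 F [-0.85  0.32 -0.26] q [ 0.73  0.46 -0.03  1.8   0.03  0.86 -0.62]
```

View pics/c4.png

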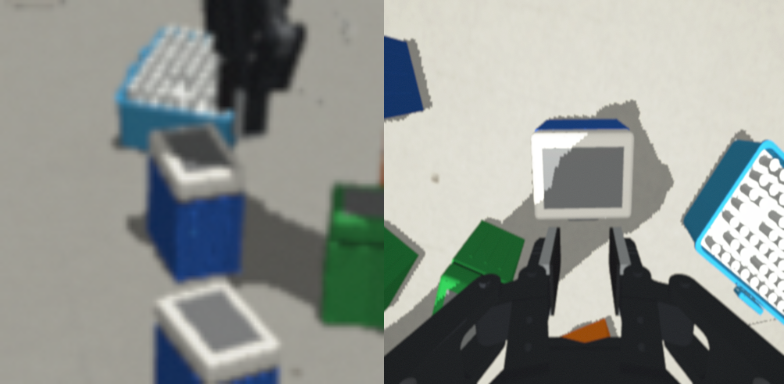

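play_rows(motion=[[-0.015,-0.004,0,0,0,0,0.35],[-0.015,-0.004,0,0,0,0,0.35],[-0.004,-0.001,0,0,0,0,0.35],[0,0,-0.012,0,0,0,0.35],[0,0,-0.01,0,0,0,0.35],[0,0,0,0,0,0,0.35],[0,0,0,0,0,0,0.35]])

```text
t: 3.5
tool_pos: [392.8, -445.0, 55.7]
tcp_rot: [-0.266, 2.066, -2.106]
wrist_force: [-0.1, 0.0, -0.8]
width: 29.5
```

```bash
cat >> h.py <<'E'
def tips(f):
    p,d=snap('wrist',f);P=arm.camera_params('wrist');K=np.array(P['camera_matrix']);R=cv2.Rodrigues(np.array(P['rvec'],float))[0];t=np.array(P['tvec'],float).ravel()
    vv,uu=np.mgrid[0:384,0:512]
    X=(np.stack([(uu-K[0,2])/K[0,0]*d,(vv-K[1,2])/K[1,1]*d,d],-1)-t)@R
    for nm,sl in(('l',slice(150,255)),('r',slice(257,360))):
        m=(d[200:300,sl]<170)&(d[200:300,sl]>50);W=X[200:300,sl][m];v=vv[200:300,sl][m];k=v<=v.min()+6
        print(nm,'tip z',np.percentile(W[k][:,2],10).round(1),W[k].mean(0).round(1))
E
python3 - <<'E'
from h import *
st();tips('w5')
E
```

```text
t 3.50 tcp [ 392.8 -445.    55.7] jawang -1.317 point [ 0.003 -0.019 -1.   ] w 29.5 F [-0.09  0.05 -0.84] q [ 0.79  0.46 -0.02  1.87  0.03  0.8  -0.57]
l tip z 74.2 [ 398.9 -424.3   77.3]
r tip z 74.9 [ 407.9 -458.9   77.9]
```

View pics/w5.png

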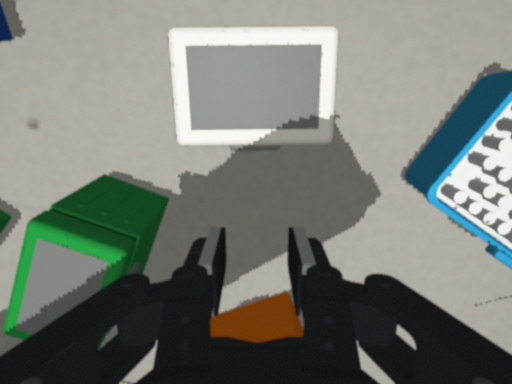

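play_rows(motion=[[0.007,0.002,-0.003,0,0,0,0.35],[0.007,0.002,-0.002,0,0,0,0.35],[0.007,0.002,0,0,0,0,0.35],[0.002,0,0,0,0,0,0.35],[0,0,0,0,0,0,0.35]])

```text
t: 4.05
tool_pos: [421.2, -437.2, 50.8]
tcp_rot: [-0.267, 2.062, -2.103]
wrist_force: [-0.3, 0.7, -1.1]
width: 29.6
```

Run:
```python
from h import *
st();tips('w6')
```

```text
t 4.05 tcp [ 421.2 -437.2   50.8] jawang -1.313 point [ 0.005 -0.019 -1.   ] w 29.6 F [-0.26  0.72 -1.06] q [ 0.75  0.49 -0.02  1.83  0.03  0.8  -0.61]
l tip z 78.1 [ 442.3 -413.8   78.9]
r tip z 78.2 [ 450.4 -445.5   78.9]
```

play_rows(motion=[[0.004,0.001,0,0,0,0,0.35],[0.004,0.001,0.001,0,0,0,0.35],[0.004,0.001,0.001,0,0,0,0.35],[0.004,0.001,0.001,0,0,0,0.35]])

```text
t: 4.5
tool_pos: [435.4, -434.0, 54.2]
tcp_rot: [-0.269, 2.065, -2.106]
wrist_force: [-2.3, 0.1, 1.9]
width: 30.1
```

Run:
```python
from h import *
st();snap('wrist','w7');snap('side','s7')
p=cv2.imread('pics/s7.png')[130:230,230:330]; q=cv2.imread('pics/w7.png')
cv2.imwrite('pics/c7.png',np.hstack([cv2.resize(p,(384,384)),cv2.resize(q,(400,384))]))
```

```text
t 4.50 tcp [ 435.4 -434.    54.2] jawang -1.315 point [ 0.002 -0.019 -1.   ] w 30.1 F [-2.34  0.13  1.89] q [ 0.73  0.49 -0.02  1.81  0.03  0.82 -0.63]
```

View pics/c7.png

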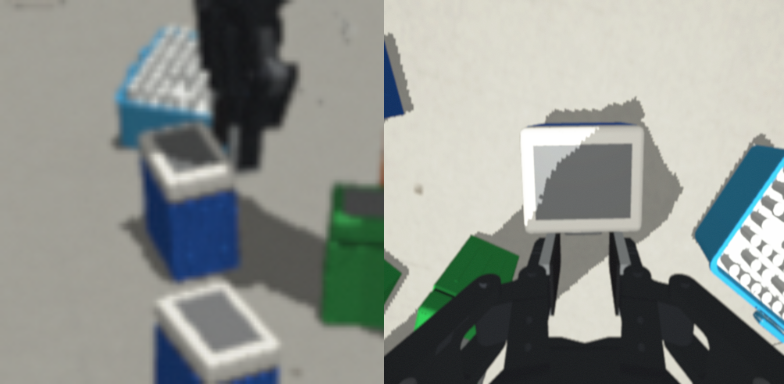

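play_rows(motion=[[0.004,0.001,0.001,0,0,0,0.35],[0.004,0.001,0.001,0,0,0,0.35],[0.004,0.001,0.001,0,0,0,0.35],[0.004,0.001,0.001,0,0,0,0.35]])

```text
t: 5.0
tool_pos: [452.6, -430.2, 58.8]
tcp_rot: [-0.267, 2.064, -2.107]
wrist_force: [-0.1, -0.5, 1.0]
width: 29.6
```

Run:
```python
from h import *
st();snap('wrist','w8');snap('side','s8')
p=cv2.imread('pics/s8.png')[130:230,230:330]; q=cv2.imread('pics/w8.png')
cv2.imwrite('pics/c8.png',np.hstack([cv2.resize(p,(384,384)),cv2.resize(q,(400,384))]))
```

```text
t 5.00 tcp [ 452.6 -430.2   58.8] jawang -1.316 point [ 0.003 -0.02  -1.   ] w 29.6 F [-0.06 -0.52  0.95] q [ 0.71  0.5  -0.03  1.79  0.03  0.84 -0.65]
```

View pics/c8.png

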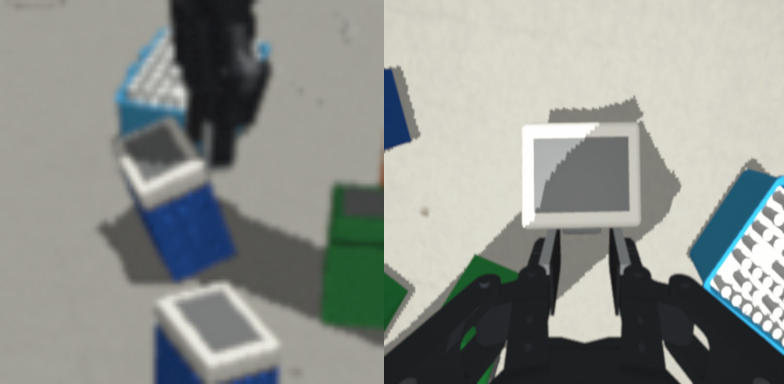

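Tipping cleanly (~20°); continue past balance.

play_rows(motion=[[0.004,0.001,0.001,0,0,0,0.35],[0.004,0.001,0.001,0,0,0,0.35],[0.004,0.001,0.0,0,0,0,0.35],[0.004,0.001,0.0,0,0,0,0.35],[0,0,0,0,0,0,0.35],[0,0,0,0,0,0,0.35]])

```text
t: 5.7
tool_pos: [472.8, -424.2, 60.7]
tcp_rot: [-0.266, 2.062, -2.103]
wrist_force: [-0.6, 0.3, -0.5]
width: 30.2
```

Run:
```python
from h import *
st();snap('wrist','w9');snap('side','s9')
p=cv2.imread('pics/s9.png')[130:230,230:330]; q=cv2.imread('pics/w9.png')
cv2.imwrite('pics/c9.png',np.hstack([cv2.resize(p,(384,384)),cv2.resize(q,(400,384))]))
```

```text
t 5.70 tcp [ 472.8 -424.2   60.7] jawang -1.313 point [ 0.006 -0.019 -1.   ] w 30.2 F [-0.55  0.31 -0.54] q [ 0.68  0.52 -0.03  1.76  0.04  0.85 -0.68]
```

View pics/c9.png

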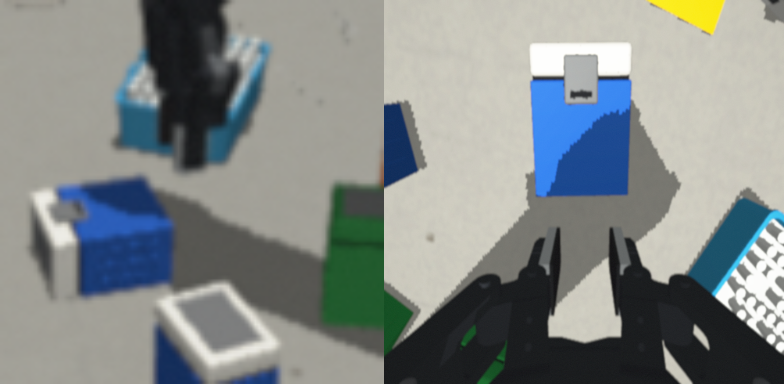

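play_rows(motion=[[-0.01,0,0.025,0,0,0,0.35],[-0.02,0.02,0.025,0,0,0.02,0.35],[-0.015,0.035,0,0,0,0.03,0.35],[-0.012,0.035,0,0,0,0.03,0.35],[-0.005,0.03,0,0,0,0.03,0.35],[0,0.02,0,0,0,0.02,0.35],[0,0.01,0,0,0,0,0.35],[0,0,0,0,0,0,0.35]])

```text
t: 6.6
tool_pos: [406.3, -273.1, 112.4]
tcp_rot: [-0.387, 1.984, -2.032]
wrist_force: [0.3, 0.3, -0.4]
width: 30.1
```

Run:
```python
from h import *
st();tips('w10')
```

```text
t 6.60 tcp [ 406.3 -273.1  112.4] jawang -1.185 point [ 0.01  -0.022 -1.   ] w 30.1 F [ 0.26  0.28 -0.41] q [ 0.6   0.2  -0.11  2.08  0.05  0.84 -0.73]
l tip z 131.3 [ 409.8 -252.9  134.1]
r tip z 131.9 [ 423.2 -286.1  135. ]
```

View pics/w10.png

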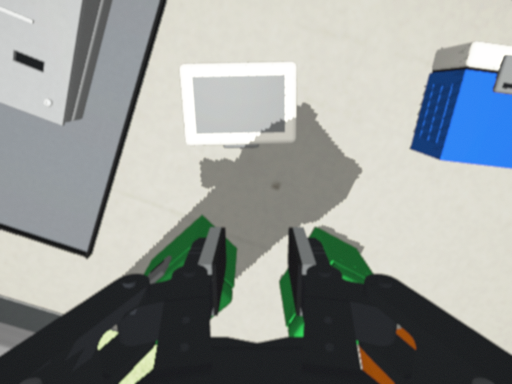

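play_rows(motion=[[-0.001,0.004,-0.02,0,0,0,0.35],[-0.001,0.004,-0.025,0,0,0,0.35],[0,0.002,-0.012,0,0,0,0.35],[0,0,-0.002,0,0,0,0.35],[0,0,0,0,0,0,0.35]])

```text
t: 7.15
tool_pos: [408.4, -272.6, 53.6]
tcp_rot: [-0.372, 1.978, -2.044]
wrist_force: [0.6, 0.4, 0.8]
width: 30.2
```

Run:
```python
from h import *
st();tips('w11')
```

```text
t 7.15 tcp [ 408.4 -272.6   53.6] jawang -1.195 point [ 0.016 -0.03  -0.999] w 30.2 F [0.61 0.42 0.81] q [ 0.59  0.3  -0.1   2.12  0.08  0.7  -0.77]
l tip z 72.5 [ 412.  -251.4   75.5]
r tip z 73.8 [ 425.1 -284.6   76.6]
```

View pics/w11.png

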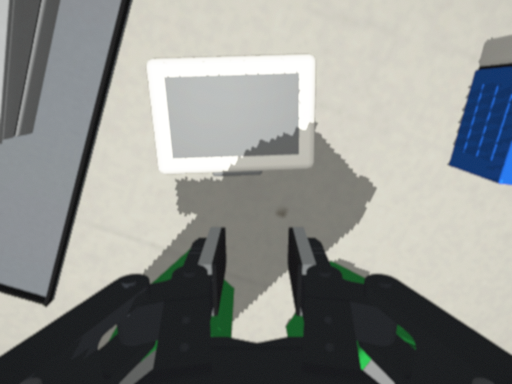

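play_rows(motion=[[-0.002,0.005,-0.002,0,0,0.012,0.35],[-0.002,0.004,-0.002,0,0,0.01,0.35],[0,0,0,0,0,0,0.35]])

```text
t: 7.5
tool_pos: [406.0, -264.7, 51.7]
tcp_rot: [-0.389, 1.96, -2.033]
wrist_force: [0.3, 0.7, -0.7]
width: 29.9
```

Run:
```python
from h import *
st();tips('w12')
```

```text
t 7.50 tcp [ 406.  -264.7   51.7] jawang -1.172 point [ 0.021 -0.032 -0.999] w 29.9 F [ 0.28  0.68 -0.73] q [ 0.58  0.29 -0.11  2.13  0.08  0.69 -0.76]
l tip z 70.2 [ 409.1 -243.6   73.3]
r tip z 71.3 [ 423.  -276.5   74.7]
```

View pics/w12.png

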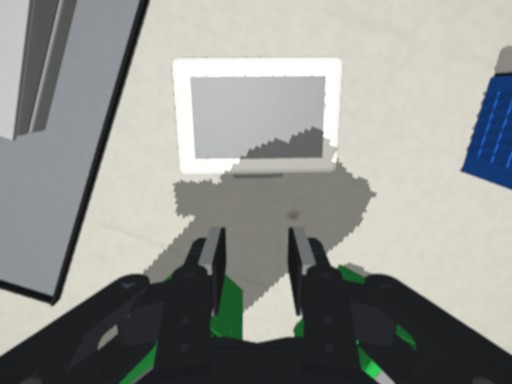

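play_rows(motion=[[0.005,0.002,0,0,0,0,0.35],[0.005,0.002,0,0,0,0,0.35],[0.004,0.002,0,0,0,0,0.35],[0.004,0.0015,0,0,0,0,0.35],[0.004,0.0016,0.001,0,0,0,0.35],[0.004,0.0016,0.001,0,0,0,0.35],[0.004,0.0016,0.001,0,0,0,0.35],[0.004,0.0016,0.001,0,0,0,0.35]])

```text
t: 8.35
tool_pos: [442.8, -250.6, 56.9]
tcp_rot: [-0.389, 1.959, -2.034]
wrist_force: [-1.1, 0.2, 1.2]
width: 30.2
```

Run:
```python
from h import *
st();snap('wrist','w13');snap('side','s13')
p=cv2.imread('pics/s13.png')[160:270,230:330]; q=cv2.imread('pics/w13.png')
cv2.imwrite('pics/c13.png',np.hstack([cv2.resize(p,(384,384)),cv2.resize(q,(400,384))]))
```

```text
t 8.35 tcp [ 442.8 -250.6   56.9] jawang -1.172 point [ 0.021 -0.033 -0.999] w 30.2 F [-1.13  0.21  1.23] q [ 0.53  0.32 -0.12  2.08  0.09  0.72 -0.83]
```

View pics/c13.png

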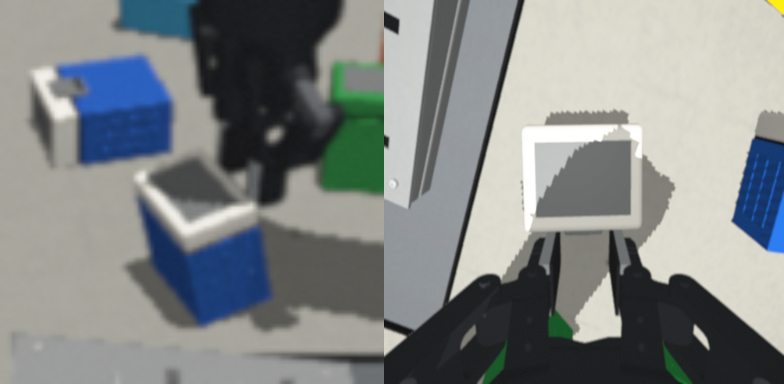

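play_rows(motion=[[0.004,0.0016,0.001,0,0,0,0.35],[0.004,0.0016,0.001,0,0,0,0.35],[0.004,0.0016,0.001,0,0,0,0.35],[0.004,0.0016,0.001,0,0,0,0.35],[0.004,0.0016,0,0,0,0,0.35],[0.003,0.001,0,0,0,0,0.35],[0,0,0,0,0,0,0.35],[0,0,0,0,0,0,0.35],[0,0,0,0,0,0,0.35]])

```text
t: 9.35
tool_pos: [469.9, -239.9, 61.4]
tcp_rot: [-0.387, 1.957, -2.032]
wrist_force: [-0.6, 0.1, -0.4]
width: 29.4
```

Run:
```python
from h import *
st();snap('wrist','w14');snap('side','s14')
p=cv2.imread('pics/s14.png')[160:270,230:330]; q=cv2.imread('pics/w14.png')
cv2.imwrite('pics/c14.png',np.hstack([cv2.resize(p,(384,384)),cv2.resize(q,(400,384))]))
```

```text
t 9.35 tcp [ 469.9 -239.9   61.4] jawang -1.171 point [ 0.024 -0.033 -0.999] w 29.4 F [-0.56  0.14 -0.43] q [ 0.49  0.34 -0.13  2.03  0.1   0.74 -0.87]
```

View pics/c14.png

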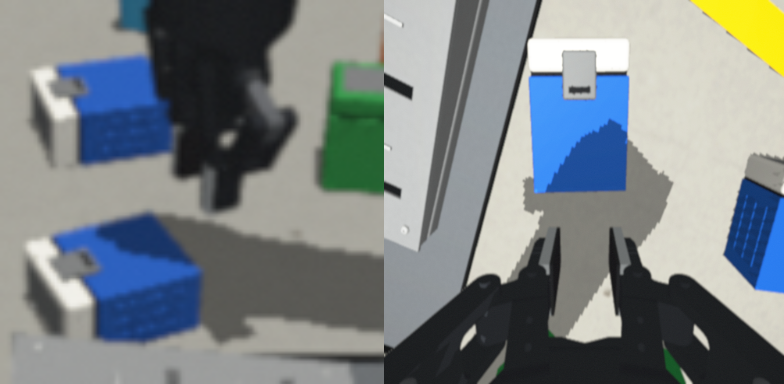

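play_rows(motion=[[-0.015,-0.005,0.03,0,0,0,0.35],[-0.02,-0.02,0.03,0,-0.1,0,0.35],[-0.02,-0.03,0.03,0,-0.14,0,0.35],[-0.01,-0.03,0.01,0,-0.14,0,0.35],[-0.005,-0.01,0,0,-0.14,0,0.35],[0,0,0,0,-0.14,0,0.35],[0,0,0,0,-0.1,0,0.35],[0,0,0,0,0,0,0.35]])

```text
t: 10.25
tool_pos: [408.5, -309.7, 152.7]
tcp_rot: [0.176, 1.611, -1.837]
wrist_force: [-0.3, -0.4, -0.4]
width: 29.7
```

Run:
```python
from h import *
st();snap('wrist','w15')
```

```text
t 10.25 tcp [ 408.5 -309.7  152.7] jawang -1.231 point [ 0.562 -0.005 -0.827] w 29.7 F [-0.31 -0.45 -0.36] q [ 0.93  0.04 -0.09  2.32 -0.91  0.55  0.42]
```

View pics/w15.png

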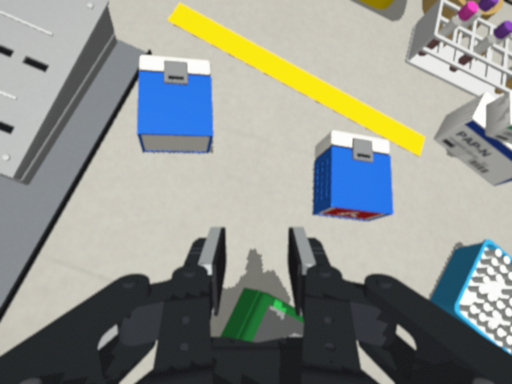

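Run:
```python
from h import *
p=cv2.imread('pics/w15.png')[110:230,290:420]; q=cv2.imread('pics/w15.png')[40:160,115:245]
cv2.imwrite('pics/c15.png',np.hstack([cv2.resize(q,None,fx=3,fy=3),cv2.resize(p,None,fx=3,fy=3)]))
snap('top','t15')
p=cv2.imread('pics/t15.png')[130:250,170:330]; cv2.imwrite('pics/t15c.png',cv2.resize(p,(800,600),interpolation=cv2.INTER_CUBIC))
```

```text
(no output)
```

View pics/c15.png

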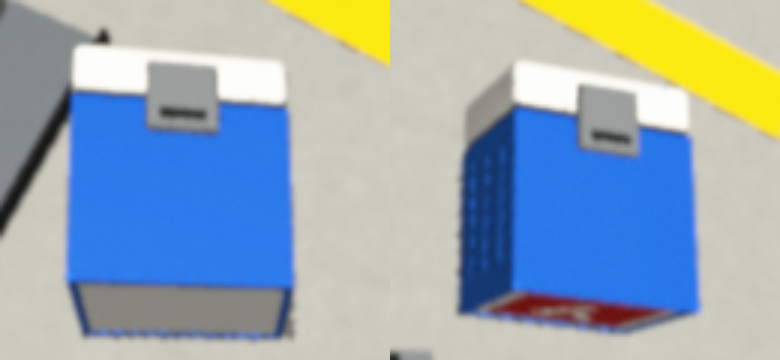

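View pics/t15c.png

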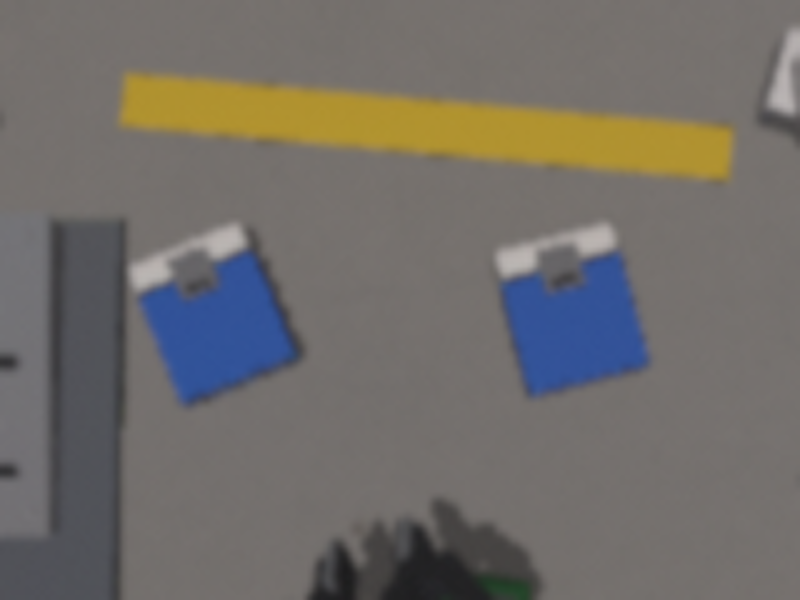

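```bash
cat >> h.py <<'E'
def topbox(c,sc,off,line,z=46.):
    f=lambda L,z:np.array([ray('top',((u+.5)/sc-.5+off[0],(v+.5)/sc-.5+off[1]),z)[:2] for u,v in L])
    l=f(line,0.);lc=l.mean(0);d=(l[0]+l[3]-l[1]-l[2]);ly=d/np.linalg.norm(d);lx=np.array([ly[1],-ly[0]])
    print('line',lc.round(1),'yaw',np.arctan2(lx[1],lx[0]).round(3))
    for n,L in c.items():
        q=f(L,z);lid=(q[0]+q[1])/2;b=(q[2]+q[3])/2;a=lid-b
        print(n,'lid',lid.round(1),'base',b.round(1),'yaw',np.arctan2(a[1],a[0]).round(3),'len',np.linalg.norm(a).round(1),'w',np.linalg.norm(q[0]-q[1]).round(1),'lid in line',((lid-lc)@lx).round(1),((lid-lc)@ly).round(1))
E
python3 - <<'E'
from h import *
topbox({'R':[(496,252),(611,222),(650,364),(531,396)],'L':[(131,271),(240,222),(300,355),(186,404)]},5,(170,130),[(124,72),(735,126),(729,180),(120,126)])
d=np.load('pics/t15.npy');
for n,u,v in(('R',(580/5+170),(320/5+130)),('L',(220/5+170),(320/5+130))): print(n,world('top',u,v,d[int(v),int(u)]))
E
```

```text
line [ 627.1 -330.5] yaw -0.08
R lid [ 560.8 -399.8] base [ 484.4 -419.9] yaw 0.258 len 79.0 w 63.7 lid in line -60.5 -74.4
L lid [ 553.9 -202.6] base [ 482.9 -234.7] yaw 0.424 len 77.9 w 64.0 lid in line -83.2 121.5
R [ 515.47503336 -415.33998186   44.03119436]
L [ 513.2016516  -223.31956847   50.30845504]
```

```bash
cat >> h.py <<'E'
def rotto(ang):
    R=cv2.Rodrigues(arm.read_state()['tcp_rot'])[0];z=np.array([np.cos(ang),np.sin(ang),0]);y=np.array([0,0,-1.]);x=np.cross(y,z)
    G=np.stack([x,y,z],1);return cv2.Rodrigues(G@R.T)[0].ravel()
E
python3 -c "
from h import *
st();print(rotto(-1.313))"
```

```text
t 10.35 tcp [ 411.2 -309.9  154.5] jawang -1.227 point [ 0.562 -0.005 -0.827] w 29.9 F [0.94 0.06 0.72] q [ 0.93  0.04 -0.09  2.31 -0.91  0.55  0.42]
[ 0.05020934  0.59580346 -0.14716131]
```

play_rows(motion=[[0.005,-0.02,0,0.008,0.1,-0.025,0.35],[0.008,-0.025,0,0.008,0.1,-0.025,0.35],[0.008,-0.025,-0.005,0.008,0.1,-0.025,0.35],[0.008,-0.025,-0.01,0.008,0.1,-0.025,0.35],[0.005,-0.02,-0.01,0.008,0.1,-0.025,0.35],[0,-0.005,-0.01,0.008,0.1,-0.025,0.35],[0,0,0,0,0,0,0.35],[0,0,0,0,0,0,0.35]])

```text
t: 11.15
tool_pos: [456.3, -425.2, 123.3]
tcp_rot: [-0.271, 2.051, -2.094]
wrist_force: [0.3, -1.6, -0.1]
width: 30.2
```

```bash
python3 -c "
from h import *
st();print(rotto(-1.313));tips('w16')"
```

```text
t 11.15 tcp [ 456.3 -425.2  123.3] jawang -1.301 point [ 0.013 -0.019 -1.   ] w 30.2 F [ 0.31 -1.64 -0.08] q [ 0.65  0.41  0.04  1.76 -0.01  0.94 -0.61]
[ 0.01951523  0.01247161 -0.01248424]
l tip z 142.1 [ 462.2 -403.7  145.2]
r tip z 142.8 [ 471.7 -438.2  145.8]
```

View pics/w16.png

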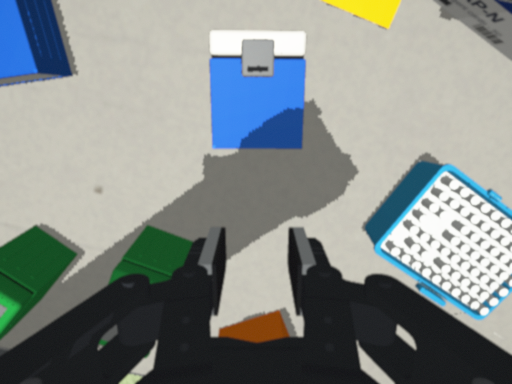

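play_rows(motion=[[-0.005,-0.001,-0.02,0.007,0.005,-0.005,0.35],[-0.005,-0.001,-0.03,0.007,0.005,-0.005,0.35],[-0.002,0,-0.025,0,0,0,0.35],[0,0.002,-0.012,0,0,0,0.35],[0,0,0,0,0,0,0.35],[0,0,0,0,0,0,0.35]])

```text
t: 11.8
tool_pos: [436.2, -423.9, 33.4]
tcp_rot: [-0.262, 2.08, -2.091]
wrist_force: [0.5, 0.4, 0.2]
width: 29.6
```

```bash
python3 -c "
from h import *
st();print(rotto(-1.313));tips('w17')"
```

```text
t 11.80 tcp [ 436.2 -423.9   33.4] jawang -1.318 point [ 0.003 -0.005 -1.   ] w 29.6 F [0.55 0.41 0.22] q [ 0.67  0.52  0.04  1.83 -0.03  0.79 -0.59]
[0.00485123 0.00338477 0.00473187]
l tip z 52.2 [ 442.3 -403.7   55.4]
r tip z 52.7 [ 451.3 -438.3   55.6]
```

View pics/w17.png

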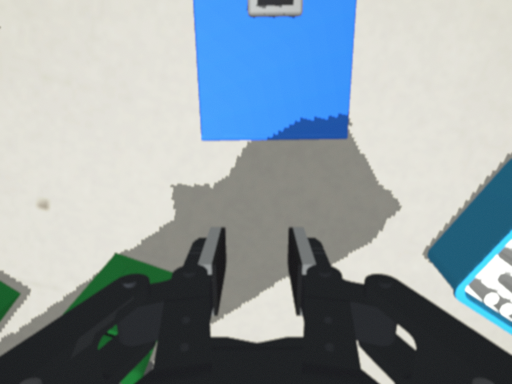

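play_rows(motion=[[0.001,-0.004,-0.012,0,0,0,0.35],[0.001,-0.002,-0.012,0,0,0,0.35],[0,0,-0.006,0,0,0,0.35],[0,0,0,0,0,0,0.35]])

```text
t: 12.25
tool_pos: [440.9, -432.5, 4.4]
tcp_rot: [-0.257, 2.072, -2.094]
wrist_force: [0.1, 0.7, -0.8]
width: 29.7
```

```bash
python3 -c "
from h import *
st();print(rotto(-1.313));tips('w18')"
```

```text
t 12.25 tcp [ 440.9 -432.5    4.4] jawang -1.318 point [ 0.009 -0.009 -1.   ] w 29.7 F [ 0.1   0.68 -0.78] q [ 0.68  0.57  0.04  1.82 -0.03  0.74 -0.59]
[0.00931169 0.00886136 0.00459397]
l tip z 0.0 [ 4.448e+02 -3.840e+02  4.000e-01]
r tip z 0.8 [ 459.2 -439.1    0.9]
```

View pics/w18.png

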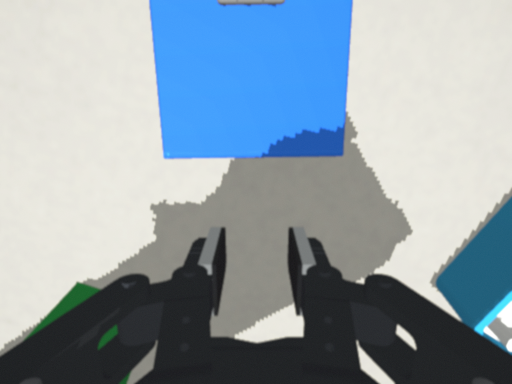

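play_rows(motion=[[0.005,0.0015,0,0,0,0,0.35],[0.005,0.0015,0,0,0,0,0.35],[0.005,0.0015,0,0,0,0,0.35],[0.005,0.0015,0,0,0,0,0.35],[0.005,0.0015,0,0,0,0,0.35],[0.004,0.001,0,0,0,0,0.35],[0.004,0.001,0,0,0,0,0.35],[0.004,0.001,0,0,0,0,0.35]])

```text
t: 13.1
tool_pos: [480.7, -421.9, 6.0]
tcp_rot: [-0.26, 2.071, -2.096]
wrist_force: [-4.8, -0.5, 3.2]
width: 29.9
```

Run:
```python
from h import *
st();snap('wrist','w19');snap('side','s19')
p=cv2.imread('pics/s19.png')[130:230,200:300]; q=cv2.imread('pics/w19.png')
cv2.imwrite('pics/c19.png',np.hstack([cv2.resize(p,(384,384)),cv2.resize(q,(400,384))]))
```

```text
t 13.10 tcp [ 480.7 -421.9    6. ] jawang -1.317 point [ 0.008 -0.011 -1.   ] w 29.9 F [-4.77 -0.53  3.19] q [ 0.62  0.6   0.04  1.76 -0.03  0.76 -0.64]
```

View pics/c19.png

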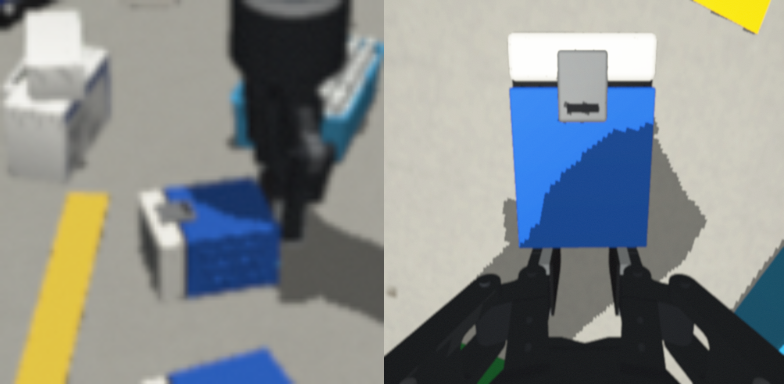

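play_rows(motion=[[0.004,0.001,0,0,0,0,0.35],[0.004,0.001,0,0,0,0,0.35],[0.004,0.001,0,0,0,0,0.35],[0.004,0.001,0,0,0,0,0.35],[0.004,0.001,0,0,0,0,0.35],[0.004,0.001,0,0,0,0,0.35],[0.004,0.001,0,0,0,0,0.35],[0.004,0.001,0,0,0,0,0.35]])

```text
t: 14.0
tool_pos: [511.9, -415.6, 5.9]
tcp_rot: [-0.259, 2.074, -2.1]
wrist_force: [-2.2, -1.0, 1.1]
width: 30.1
```

Run:
```python
from h import *
st();snap('wrist','w20');snap('top','t20')
p=cv2.imread('pics/t20.png')[130:250,170:330]; cv2.imwrite('pics/t20c.png',cv2.resize(p,(800,600),interpolation=cv2.INTER_CUBIC))
```

```text
t 14.00 tcp [ 511.9 -415.6    5.9] jawang -1.321 point [ 0.005 -0.012 -1.   ] w 30.1 F [-2.2  -1.04  1.08] q [ 0.59  0.63  0.04  1.71 -0.02  0.79 -0.69]
```

View pics/w20.png

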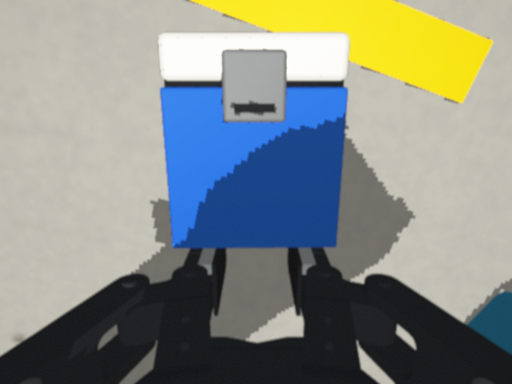

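View pics/t20c.png

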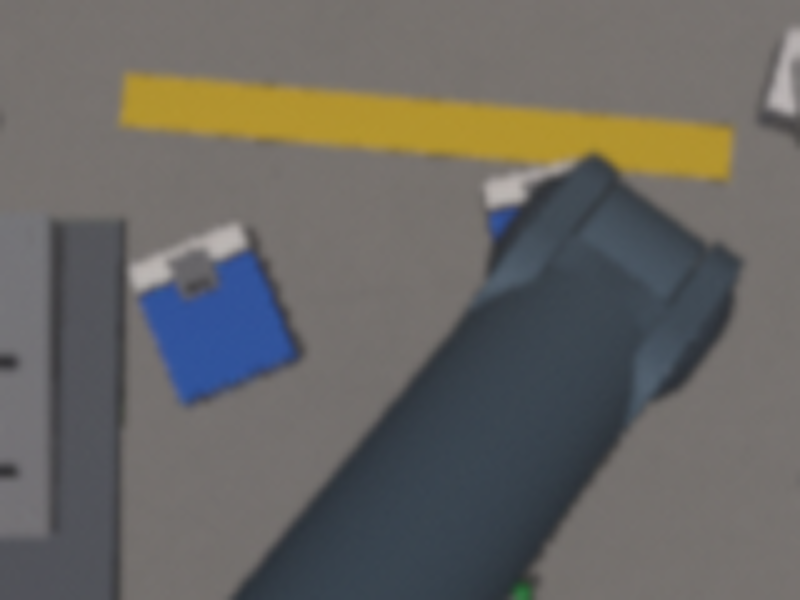

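play_rows(motion=[[0.004,0.001,0,0,0,0,0.35],[0.004,0.0012,0,0,0,0,0.35],[0.004,0.0012,0,0,0,0,0.35],[0.004,0.001,0,0,0,0,0.35],[0.003,0.001,0,0,0,0,0.35],[0.002,0.0,0,0,0,0,0.35],[0,0,0,0,0,0,0.35]])

```text
t: 14.8
tool_pos: [535.7, -409.0, 5.7]
tcp_rot: [-0.259, 2.073, -2.099]
wrist_force: [-1.8, -1.4, 1.8]
width: 29.9
```

Run:
```python
from h import *
s=st();snap('wrist','w21')
lid=s['tool_pos'][:2]+90*np.array([.967,.255])
print(lid,(lid-[627.1,-330.5])@np.array([.997,-.08]))
P=arm.camera_params('wrist');d=np.load('pics/w21.npy')
for u in(180,256,330):
  for v in(30,40,50): print(u,v,world('wrist',u,v,d[v,u],P).round(1))
```

```text
t 14.80 tcp [ 535.7 -409.     5.7] jawang -1.319 point [ 0.006 -0.012 -1.   ] w 29.9 F [-1.84 -1.44  1.8 ] q [ 0.56  0.65  0.04  1.67 -0.02  0.81 -0.71]
[ 622.72901333 -386.00705431] 0.08269063098676659
180 30 [ 6.220e+02 -3.507e+02 -2.000e-01]
180 40 [ 614.2 -361.9   44.5]
180 50 [ 611.  -362.7   45.7]
256 30 [ 6.308e+02 -3.844e+02 -2.000e-01]
256 40 [ 620.4 -386.5   45.8]
256 50 [ 617.2 -387.3   47.6]
330 30 [ 639.7 -417.7   -2. ]
330 40 [ 626.6 -410.4   45.7]
330 50 [ 623.6 -411.3   45.9]
```

View pics/w21.png

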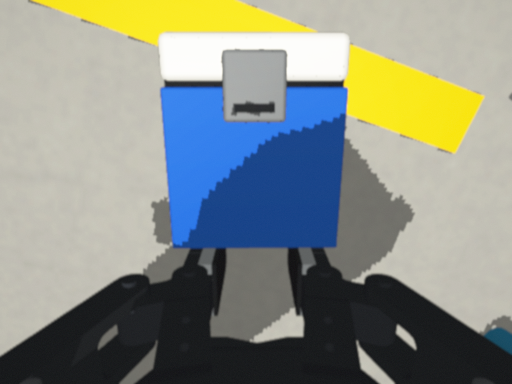

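Estimated lid at the line's middle (0 mm, and about 622 from wrist depth agrees). Back off straight, then rise and verify.

play_rows(motion=[[-0.006,-0.0016,0,0,0,0,0.35],[-0.012,-0.003,0,0,0,0,0.35],[-0.02,-0.005,0.005,0,0,0,0.35],[-0.025,-0.005,0.025,0,0,0,0.35],[-0.03,-0.005,0.04,0,0,0,0.35],[-0.03,-0.005,0.04,0,0,0,0.35],[-0.03,-0.03,0.04,0,0,0,0.35],[-0.03,-0.03,0.04,0,0,0,0.35],[-0.02,-0.03,0.01,0,0,0,0.35],[0,0,0,0,0,0,0.35]])

```text
t: 15.85
tool_pos: [332.9, -510.8, 199.6]
tcp_rot: [-0.254, 2.067, -2.09]
wrist_force: [-0.9, 0.2, -0.4]
width: 29.6
```

Run:
```python
from h import *
st();snap('top','t22');snap('side','s22')
p=cv2.imread('pics/t22.png')[130:250,170:330]; cv2.imwrite('pics/t22c.png',cv2.resize(p,(800,600),interpolation=cv2.INTER_CUBIC))
```

```text
t 15.85 tcp [ 332.9 -510.8  199.6] jawang -1.314 point [ 0.015 -0.009 -1.   ] w 29.6 F [-0.94  0.19 -0.36] q [ 0.84  0.31  0.1   1.73 -0.04  1.08 -0.35]
```

View pics/t22c.png

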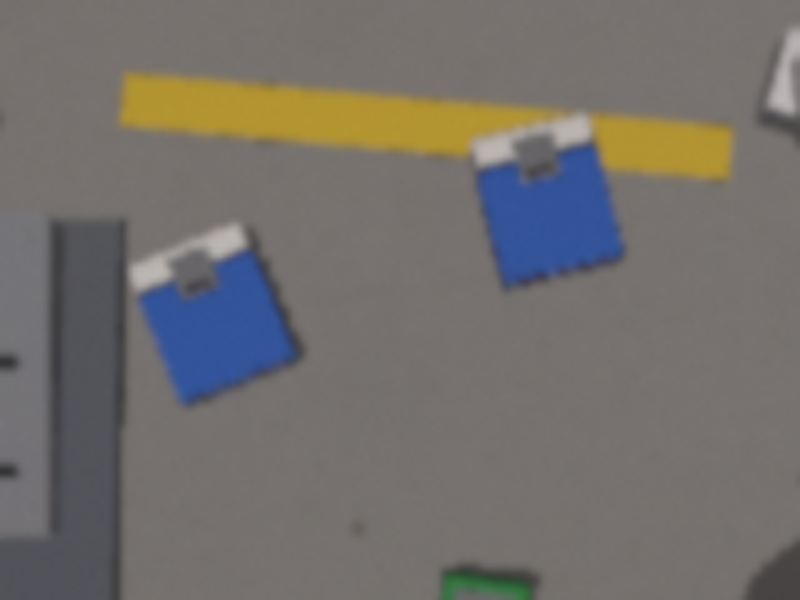

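View pics/s22.png

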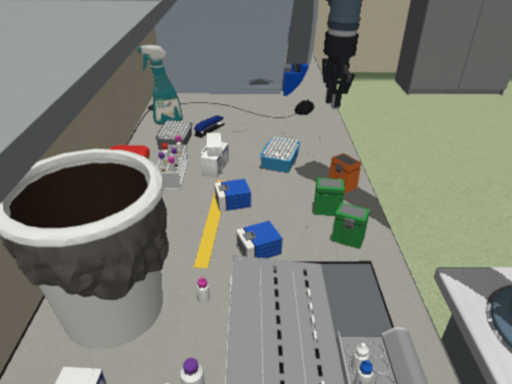

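Run:
```python
from h import *
topbox({'R':[(472,144),(590,113),(625,255),(506,289)],'L':[(131,271),(240,222),(300,355),(186,404)]},5,(170,130),[(124,72),(735,126),(729,180),(120,126)])
```

```text
line [ 627.1 -330.5] yaw -0.08
R lid [ 619.3 -387.3] base [ 542.1 -406.3] yaw 0.241 len 79.5 w 65.6 lid in line -3.2 -57.3
L lid [ 553.9 -202.6] base [ 482.9 -234.7] yaw 0.424 len 77.9 w 64.0 lid in line -83.2 121.5
```

Run:
```python
from h import *
st();print(arm.close_job())
```

```text
t 15.95 tcp [ 337.4 -505.4  197.6] jawang -1.307 point [ 0.016 -0.003 -1.   ] w 30.3 F [ 0.95  1.16 -0.93] q [ 0.84  0.31  0.1   1.74 -0.05  1.08 -0.35]
the job is handed in; nothing more can be done
None
```

I tipped both boxes onto their backs with the part-open fingers. The wrist camera showed the red stamp under the right-hand box and a plain panel under the left. I then pushed the right-hand box, still lying, until its lid end was on the yellow line. I handed the job in at about 16 s; it reports no verdict.

**Last checks:**
- **Stamped box:** its lid centre is 3 mm short of the line's middle from the top camera, or 0 mm worked out from the finger position. It is 57 mm along the line from its centre, so well within the length.
- **Plain box:** it lies about 83 mm short of the line's middle.
- **Vial and tip box:** both look unmoved in the last side picture. I did not re-measure their positions.
- **Dropper bottle:** I never measured or checked it, but the arm did not go beyond the line.
- **Forces:** the wrist force was at most about 5 N in the readings I took.
- **Arm:** it was well clear of everything when I handed in.

**What disagreed with the task text:**
- **Fingertips:** in two cameras they stood about 20 mm behind the reported TCP, where the text says 11 mm ahead of it. I set the pushing heights by the cameras.
- **Left box yaw:** it measured about 0.39 rad at the start, outside the stated 0.08 to 0.28 rad. I pushed along the measured direction.

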